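# Seat the swatch wheel on its turning stand and lock it with the spring clip

## Robot

A 7-joint arm with a two-finger parallel gripper is mounted at the origin on a cart in front of the work surface, level with it; the furniture and walls round the work are solid. World frame = base frame: x ahead of the robot, y to its left, z up, the work surface at z = 0. Lengths are in m, angles in rad, forces in N, time in s.
With the tool pointing down it reaches from about 0.4 to 0.9 m from the base axis. Payload 5.5 kg.
Tool frame: the origin (TCP) lies midway between the tips of the shut fingers; the grasp point (between the pads) lies 19 mm behind it; z points along the fingers, y is the line along which they close (so a half turn about z gives the same grasp; the last joint's range is limited). The gripper opens to 92 mm and grips with 3 to 60 N. Pads are 19 mm wide; open, the fingers measure 130 mm over their backs; the gripper's body (75 mm by 190 mm) begins 47 mm behind the grasp point.
Start: joints at [1.569, 0.501, -0.427, 1.55, 0.221, 1.138, -0.21], TCP at [0.17, -0.627, 0.227] pointing down, gripper open.
Joint ranges: [-2.88, 2.88], [-0.31, 2.03], [-1.54, 1.56], [0.2, 2.42], [-1.41, 4.55], [0.19, 2.02], [-2.57, 2.57]. Speed limits (rad/s): [2.57, 2.57, 3.14, 3.14, 3.14, 3.14, 3.14].

## Interface

Orientations are given as a rotation vector (axis times angle).
In Python, from workcell import manip, camera, camera_info gives the robot as it stands. The module is installed in compiled form; this text tells all that it offers.
- The arm moves only by the shell command python3 -m inch 'ROWS' [FORCE]. ROWS is a JSON object of lists of equal length, an entry for each row: "travel": the shift along the tool's x, y, z in mm, a list of three; "turn": the turn, a rotation vector about the tool's x, y, z in degrees, a list of three; "gripper": the opening, from 0 (shut) to 1 (fully open). In form: {"travel": [[tx, ty, tz], ...], "turn": [[ax, ay, az], ...], "gripper": [gripper, ...]}. A call has 1 to 20 rows; each row shifts and turns the commanded pose from where the row before left it, along the tool's axes as they then stand; what a row does not reach is not made up. A row lasts 1/8 s, in which the tool goes at most 62.5 mm and 10.7 degrees, less where a joint would pass 70% of its speed; a pose out of reach is approached as far as the arm can. A call is refused whole if a number of a shift passes 62.5 or a number of a turn 10.7, either way. A call with a gripper value outside its range is refused whole. The fingers move at their own pace and stop on an object; FORCE is the grip in N (left out, the last holds). Time passes only in rows, so rows that do not move let the fingers close. It gives the time, the measured TCP pose, the force, the opening and the grip force at its end, in the units of the state.
- manip.observe(): the state, without advancing time (a new reading comes with each control period).
- camera(name): name is "side" or "top" or "wrist"; returns the picture (400x640x3 uint8, red, green, blue); there is no depth.
- camera_info(name): a dict with "vfov" (degrees; the focal length in pixels is half the picture's height over the tangent of half this angle, whatever the lens; pixels are square), "cx", "cy" (the principal point, pixels), "T" (4x4, takes a point from camera to world coordinates). Camera axes: x right, y up, looking along -z (the intrinsics and any distortion apply to the point x, -y, -z); pixel columns grow to the right and rows downward; lengths in m; the calibration is good to about 2 mm. The wrist camera is an equidistant fisheye: a pixel r from the principal point sees the ray r / f radians off the axis. A picture is of the moment at which its call begins: read the wrist's pose just before it. camera_info takes no time and is no camera call; for the wrist camera it gives the pose at the moment of the call.
- manip.job_done(): hands the job in; it is judged then, once.
The state is a dict: "time": time; "joint_pos": joint angles; "qvel": joint speeds; "joint_efforts": joint torques, N m; "tcp_pos": TCP position; "ee_rot": TCP orientation; "force": force on the tool from outside, world axes, zero at the start; "wrist_torque": the same for the moment, N m; "finger_gap": finger opening in m; "grasp_force": force on a finger pad.
Only numpy, scipy, OpenCV 4.12 (cv2) and the standard library are available. Lean on these libraries where they do the work, as an engineer would, in place of code of your own. Each camera call takes 0.05 s, during which the arm holds its last target. There are 200 camera calls.

## Task

The swatch wheel is started on the stand's spindle but still sits high. Press it straight down until it seats fully on the shoulder and the groove shows above its hub; then take the dark steel spring clip by its black finger tab, push it sideways into the groove, just above the hub, until its jaws snap past the spindle and it is fully home, and let go of it there, so that the wheel is locked on. Work gently: do not force the wheel, the clip or the stand, and leave the two small jars, the bit stand and the small plastic nail clip beside the work where they are.

Things in the scene. Friction and masses are not known exactly. Their poses are not given: they have to be found in the camera images.
- stand: fixed stand: white foot 116 mm wide, 17 high, and a telescopic upright post, clamped at a height NOT given: its shoulder is 70 to 100 mm up. Above the shoulder the spindle is 20 mm thick to +19 mm; then a groove 14 mm thick to +26; then a 20 mm thick head to +32, tapering to a 10 mm nose at +40. A side screw at 50 mm height sticks out 35 mm. Origin: on the post axis at the table; z up
- wheel (a joint): height of the white swatch wheel above its seat on the shoulder, m: 0 seated, starts 0.004 to 0.010. The wheel is on the spindle, 142 mm across, tips 5 mm thick at its underside; hub 50 mm wide, 20 mm high. It slides down against 8 N of friction, stops hard at 0 (over 40 N is forcing it) and turns freely. Seated, its hub top is 1 mm above the groove's lower face; 6 mm stay free below the head
- clip_ring (a point): centre of the loose dark steel clip's opening, half-way up its 4.5 mm thickness; x out of the mouth (starts within 0.6 rad of ahead), z up. Sprung jaws, 30 mm wide, reach 11.5 mm ahead. Home: this point on the spindle axis. The jaws meet the groove 11 mm before home, then need 7 to 14 N to spread, give way and pull in over the last 5 mm, and stop hard at home. Over 40 N is forcing it
- clip_tab (a point): centre of the clip's black upright finger tab, 40 mm behind the opening's centre (towards -x of the clip): 14 mm long (x), 10 mm wide (y), 24 mm high from the clip's underside, so this point is 12 mm above the underside. Grasp it across its 10 mm width. The clip weighs about 34 g
- pigment_1: small round jar, 32 mm across, 23 mm high, loose bystander; origin at the centre of its underside
- pigment_2: small round jar, 32 mm across, 23 mm high, loose bystander; origin at the centre of its underside
- bit_stand: block with six file bits, 28x52x40 mm, loose bystander; origin at the centre of its underside
- soak_clip_2: plastic nail clip, 16x54x17 mm, loose bystander; origin at the centre of its underside
Things that resemble listed ones, but are neither listed nor needed, are in the scene too. Leave any orange or purple look-alike of the stand alone. What is shaped like the part that bears clip_ring but turquoise is not meant.

How it is judged:
On the way:
1. the wheel is pressed down on its seat (value of joint wheel below 0.0015 m), for 0.2 s.
At the end, for the whole second after the job is handed in: The wheel is on its seat (joint under 1.5 mm); the clip is home in the groove: its opening's centre within 2.5 mm of the stand's axis, 89 to 126.5 mm above the table, level within 0.12 rad, its jaws gripping the spindle (over 3 N in all), at rest (under 20 mm/s) (value of joint wheel below 0.0015 m and horizontal distance between clip_ring and stand below 0.0025 m and height (world z) of clip_ring between 0.089 and 0.1265 m and angle between clip_ring's own z axis and vertical below 0.12 rad and linear speed of clip below 0.02 m/s and contact force between clip and stand above 3 N); the robot touches nothing.
It fails at once if the clip is forced against the stand or wheel with more than 40 N (contact force between clip and stand above 40 N).
It fails at once if the robot presses on the wheel or stand with more than 40 N (contact force between any of the fingers, the arm and stand above 40 N).
It fails at once if a bystander is moved by more than 15 mm (distance of any of pigment_1, pigment_2, bit_stand, soak_clip_2 from where it was at the start of the episode above 0.015 m).
It also fails if it takes over 50 s, if anything falls off the work surface, if the arm or the gripper's body presses on something with over 40 N, if the wrist force passes 120 N, or if a joint passes its speed limit or range.

## Working session

There is one attempt and no reset: what is moved stays moved. The work goes in short steps, Python scripts to look and compute and a shell command to move; the robot and the scene stay as the last step left them, time stands still between calls to the robot, and variables do not carry over. Pictures are saved under pics/ and viewed, at most 10 in all, crops included, and the job is handed in when it is done.

```bash
mkdir -p pics; ls; python3 - <<'E'
from workcell import manip, camera, camera_info
import cv2
s=manip.observe();print({k:s[k] for k in s})
for n in ("side","top"):
    i=camera_info(n);print(n,i)
    cv2.imwrite(f"pics/{n}0.png",camera(n)[:,:,::-1])
print(camera_info("wrist"))
E
```

```text
pics
{'time': 0.0, 'joint_pos': array([ 1.56919881,  0.50183868, -0.42675335,  1.55147212,  0.22079417,
        1.13826609, -0.21031347]), 'qvel': array([-0.00159889,  0.0005643 ,  0.00028264, -0.00028013,  0.00176959,
       -0.00016514, -0.00244999]), 'joint_efforts': array([ 8.06965763e-04, -5.66597772e+01, -5.81579089e+00, -2.79117984e+01,
       -6.86747907e-02,  3.09984328e-02,  2.28249714e-04]), 'tcp_pos': array([ 0.16986905, -0.62668279,  0.22567154]), 'ee_rot': array([-3.11218943e+00, -4.14490722e-01,  3.13573274e-04]), 'force': array([-0.36706676, -0.069712  , -0.99306075]), 'wrist_torque': array([-0.03280576, -0.02006234,  0.04129647]), 'grasp_force': 0.0, 'finger_gap': 0.09188182903453397}
side {'vfov': 45.18618176107318, 'cx': 315.6069884366487, 'cy': 204.64757995867873, 'T': array([[-0.99647057,  0.05213322, -0.06579155,  0.56470049],
       [-0.08367068, -0.55379556,  0.82843811,  0.80920788],
       [ 0.00675408,  0.83101902,  0.556203  ,  0.62591863],
       [ 0.        ,  0.        ,  0.        ,  1.        ]])}
top {'vfov': 47.000209756740965, 'cx': 312.83222248530404, 'cy': 199.9732275553042, 'T': array([[-2.26362289e-02,  9.88251090e-01, -1.51153511e-01,
         4.56211038e-01],
       [-9.99738079e-01, -2.28859246e-02,  8.77255888e-05,
        -1.79701337e-02],
       [-3.37259294e-03,  1.51115906e-01,  9.88510298e-01,
         1.21333176e+00],
       [ 0.00000000e+00,  0.00000000e+00,  0.00000000e+00,
         1.00000000e+00]])}
{'vfov': 65.70646984690485, 'cx': 319.7708514936327, 'cy': 201.18031730412955, 'T': array([[ 0.26106381,  0.9305716 ,  0.25667524,  0.23980306],
       [-0.96531918,  0.25225424,  0.06728063, -0.60750176],
       [-0.00213798, -0.26533807,  0.96415307,  0.38251868],
       [ 0.        ,  0.        ,  0.        ,  1.        ]])}
```

View pics/side0.png

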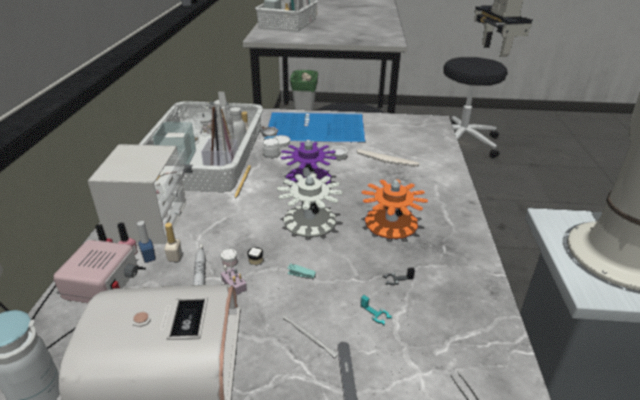

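View pics/top0.png

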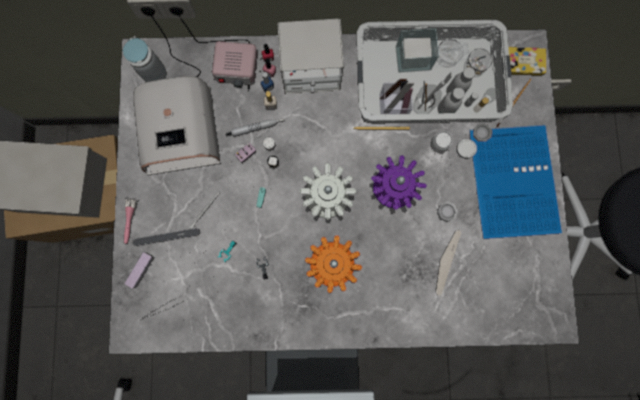

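The side and top views show the white stand at top (328,190) / side (309,195), and the dark clip at top (263,267) / side (400,275). The clip's tab is on the robot side. Jars and the bit stand are near top (270,150), and the turquoise clips are look-alikes or bystanders. I'll zoom in next.

```bash
cat > h.py <<'E'
import numpy as np, cv2
from workcell import manip, camera, camera_info
from scipy.spatial.transform import Rotation as R
def ray(n,u,v,info=None):
    i=info or camera_info(n);f=200/np.tan(np.radians(i["vfov"]/2));x=u-i["cx"];y=v-i["cy"]
    if n=="wrist":
        r=np.hypot(x,y)+1e-9;t=r/f;d=np.array([x/r*np.sin(t),-y/r*np.sin(t),-np.cos(t)])
    else: d=np.array([x/f,-y/f,-1.])
    T=i["T"];d=T[:3,:3]@d;return T[:3,3],d/np.linalg.norm(d)
def onplane(n,u,v,z,info=None):
    o,d=ray(n,u,v,info);return o+d*(z-o[2])/d[2]
def tri(rs):
    A=sum(np.eye(3)-np.outer(d,d) for o,d in rs);b=sum((np.eye(3)-np.outer(d,d))@o for o,d in rs)
    p=np.linalg.solve(A,b);return p,[np.linalg.norm(np.cross(p-o,d)) for o,d in rs]
def proj(n,p,info=None):
    i=info or camera_info(n);f=200/np.tan(np.radians(i["vfov"]/2));T=i["T"];q=T[:3,:3].T@(np.array(p)-T[:3,3])
    if n=="wrist":
        r=np.hypot(q[0],q[1]);t=np.arctan2(r,-q[2]);return i["cx"]+f*t*q[0]/r,i["cy"]-f*t*q[1]/r
    return i["cx"]+f*q[0]/-q[2],i["cy"]-f*q[1]/-q[2]
E
python3 - <<'E'
import cv2,numpy as np
from h import *
s=cv2.imread("pics/side0.png");t=cv2.imread("pics/top0.png")
a=cv2.resize(s[160:300,270:440],(728,600),interpolation=cv2.INTER_CUBIC)[:,:]
c=cv2.resize(t[130:290,230:370],(525,600),interpolation=cv2.INTER_CUBIC)
cv2.imwrite("pics/c1.png",a);cv2.imwrite("pics/c2.png",c)
p,e=tri([ray("side",309,180),ray("top",328,188)]);print("nose guess",p,e)
for u,v in((263,258),(264,266),(265,276)):print(onplane("top",u,v,.004))
for u,v in((390,280),(400,276),(411,276)):print(onplane("side",u,v,.004))
E
```

```text
nose guess [ 0.65084985 -0.05571352  0.10727338] [np.float64(0.003152895279677885), np.float64(0.003152895279677911)]
[0.49095098 0.11543693 0.004     ]
[0.47021773 0.11296256 0.004     ]
[0.44446753 0.11053653 0.004     ]
[0.4770376  0.12457206 0.004     ]
[0.45751674 0.11162929 0.004     ]
[0.43658012 0.10971437 0.004     ]
```

View pics/c1.png

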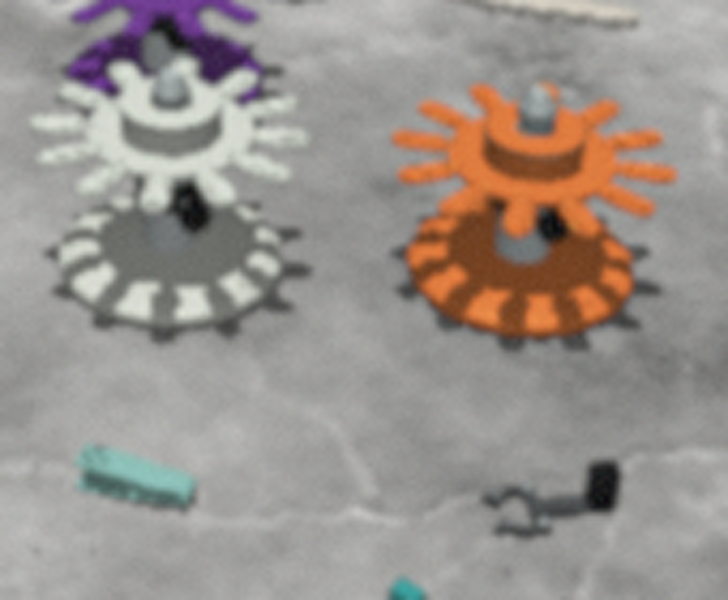

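View pics/c2.png

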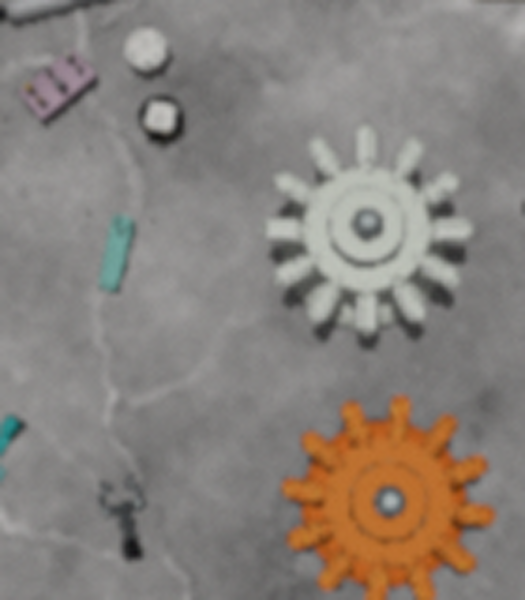

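The zoom shows the white stand's nose at side (309.7,177.5) / top (327.9,189.5). The clip has its mouth pointing ahead and its tab at top (265,277) / side (411,274). Next I'll add a move planner and compute rough positions.

```bash
cat >> h.py <<'E'
def plan(p,yaw):
    """turn (tool rotvec deg) to do first, then travel (mm) in the new tool axes; tool x heading=yaw deg, pointing down"""
    s=manip.observe();R0=R.from_rotvec(s["ee_rot"])
    R1=R.from_euler("z",yaw,degrees=True)*R.from_euler("x",180,degrees=True)
    print("t",round(s["time"],2),"tcp",s["tcp_pos"].round(4),"F",s["force"].round(1),"turn",(R0.inv()*R1).as_rotvec(degrees=True).round(2),"travel",(R1.inv().apply(np.array(p)-s["tcp_pos"])*1e3).round(1))
E
python3 - <<'E'
from h import *
print(tri([ray("side",309.7,177.5),ray("top",327.9,189.5)]))
print("orange",tri([ray("side",270+537/4.285,160+88/4.285),ray("top",334,263.5)]))
print("purple",onplane("top",401,181,.11))
print("tab top",onplane("top",230+131/3.75,130+548/3.75,.024),onplane("side",411,270,.02))
plan([.59,-.07,.2],15)
E
```

```text
(array([ 0.64771479, -0.05518857,  0.11345784]), [np.float64(0.0015176834047972122), np.float64(0.0015176834047972816)])
orange (array([ 0.46926959, -0.06464988,  0.11046985]), [np.float64(0.0018368497562734592), np.float64(0.0018368497562735154)])
purple [ 0.6667686  -0.23423632  0.11      ]
tab top [0.44432981 0.10858376 0.024     ] [0.43852776 0.11085201 0.02      ]
t 0.1 tcp [ 0.1699 -0.6267  0.2258] F [ 0.9 -0.7  0.4] turn [-0.1  -0.    0.17] travel [ 549.9 -429.    25.8]
```

```bash
python3 -m inch '{"travel":[[46,-36,2],[46,-36,2],[46,-36,2],[46,-36,2],[46,-36,2],[46,-36,2],[46,-36,2],[46,-36,2],[46,-36,2],[46,-36,2],[46,-35,3],[44,-34,3],[0,0,0],[0,0,0]],"turn":[[0,0,0],[0,0,0],[0,0,0],[0,0,0],[0,0,0],[0,0,0],[0,0,0],[0,0,0],[0,0,0],[0,0,0],[0,0,0],[0,0,0],[0,0,0],[0,0,0]],"gripper":[0.35,0.35,0.35,0.35,0.35,0.35,0.35,0.35,0.35,0.35,0.35,0.35,0.35,0.35]}' 20
python3 - <<'E'
from h import *
i=camera_info("wrist");im=camera("wrist");cv2.imwrite("pics/w1.png",im[:,:,::-1]);np.save("w1.npy",i,allow_pickle=True)
print(proj("wrist",[.648,-.055,.113],i),proj("wrist",[.444,.11,.02],i))
plan([.648,-.055,.2],15)
E
```

```text
time: 1.85
tcp_pos: [0.5881, -0.0695, 0.2001]
ee_rot: [3.114, 0.416, -0.002]
force: [0.7, -0.4, -0.0]
finger_gap: 0.032
grasp_force: 0.0
(np.float64(322.8205760653165), np.float64(131.63004166313982)) (np.float64(160.6880464548414), np.float64(253.3755153659913))
t 1.9 tcp [ 0.5879 -0.0707  0.2002] F [-0.2  0.3 -0.6] turn [0.02 0.09 0.1 ] travel [62.1  0.4  0.2]
```

View pics/w1.png

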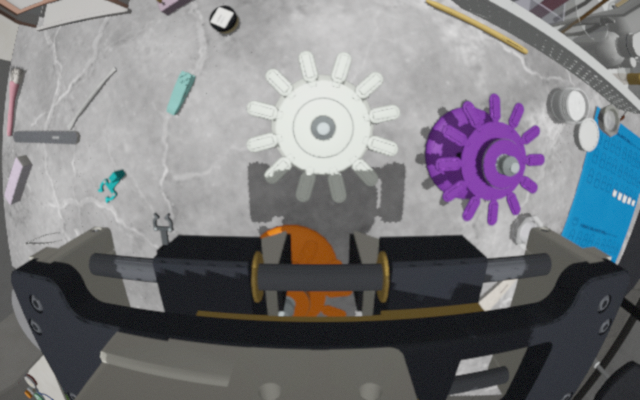

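The wrist view shows the wheel's nose at (322,127), the purple stand to its right, the orange one under the gripper, and the clip at the left (163,228). I'll refine the nose position.

```bash
python3 - <<'E'
from h import *
i=np.load("w1.npy",allow_pickle=True).item()
im=cv2.cvtColor(cv2.imread("pics/w1.png"),cv2.COLOR_BGR2GRAY)
print(im[127,300:346:2],im[104:150:2,322])
sub=im[105:150,298:346]
m=(sub<165).astype(np.uint8);n,l,st,c=cv2.connectedComponentsWithStats(m);print([(st[k].tolist(),(c[k]+[298,105]).round(1)) for k in range(1,n) if st[k][4]>15])
o,d=ray("wrist",322,127,i)
print(tri([(o,d),ray("top",327.9,189.5)]),tri([(o,d),ray("side",309.7,177.5)]),tri([(o,d),ray("top",327.9,189.5),ray("side",309.7,177.5)]))
E
```

```text
[230 231 231 231 230 194 146 149 168 212 218 217 218 217 206 154 142 145
 210 231 230 230 230] [233 233 231 232 232 221 157 152 151 184 215 217 218 215 212 184 130 133
 192 230 231 230 229]
[([13, 11, 24, 24, 306], array([322.6, 127.3]))]
(array([ 0.65100607, -0.05454293,  0.10400633]), [np.float64(0.0009936083204745451), np.float64(0.0009936083204745575)]) (array([ 0.64874098, -0.05370771,  0.11381241]), [np.float64(0.0026489014228729744), np.float64(0.002648901422873117)]) (array([ 0.64892587, -0.05444409,  0.11347138]), [np.float64(0.002645150830550553), np.float64(0.0008306895112505916), np.float64(0.0027622971798168146)])
```

```bash
python3 -m inch '{"travel":[[20,0,0],[20,0,0],[0,0,0],[0,0,0]],"turn":[[0,0,0],[0,0,0],[0,0,0],[0,0,0]],"gripper":[0.35,0.35,0.35,0.35]}'
python3 - <<'E'
from h import *
i=camera_info("wrist");im=camera("wrist");cv2.imwrite("pics/w2.png",im[:,:,::-1]);np.save("w2.npy",i,allow_pickle=True)
print(manip.observe()["tcp_pos"])
E
```

```text
time: 2.4
tcp_pos: [0.6262, -0.0605, 0.2005]
ee_rot: [3.114, 0.412, -0.002]
force: [1.3, 0.3, -0.9]
finger_gap: 0.0319
grasp_force: 0.0
[ 0.62622277 -0.06030906  0.20059181]
```

View pics/w2.png

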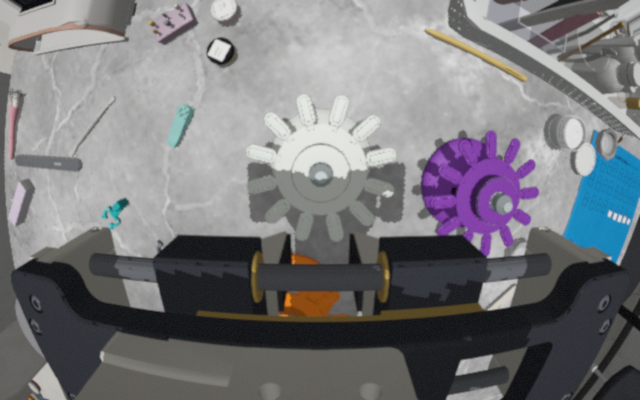

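Nose is now at (320,174) in the wrist view, with the near half of the wheel in shadow.

```bash
python3 - <<'E'
from h import *
i1=np.load("w1.npy",allow_pickle=True).item();i2=np.load("w2.npy",allow_pickle=True).item()
im=cv2.imread("pics/w2.png");cv2.imwrite("pics/w2c.png",cv2.resize(im[140:210,280:360],None,fx=7,fy=7,interpolation=cv2.INTER_CUBIC))
r=[ray("wrist",322.5,127.3,i1),ray("wrist",320,174,i2),ray("top",327.9,189.5),ray("side",309.7,177.5)]
print(tri(r),tri(r[:2]),tri(r[:3]))
for z in(.108,.113,.118):print(z,onplane("wrist",322.5,127.3,z,i1),onplane("wrist",320,174,z,i2))
E
```

```text
(array([ 0.6498872 , -0.05424421,  0.11264191]), [np.float64(0.001380511321593335), np.float64(0.003198644931414802), np.float64(0.0011079740425354403), np.float64(0.0038169726782394525)]) (array([ 0.65081523, -0.05373911,  0.1009468 ]), [np.float64(0.00032591614588856386), np.float64(0.00032591614588860744)]) (array([ 0.65104034, -0.05430955,  0.10283585]), [np.float64(0.00030053958343943403), np.float64(0.0009802164258512997), np.float64(0.0012638160132201915)])
0.108 [ 0.65108439 -0.05394334  0.108     ] [ 0.65200024 -0.05307807  0.108     ]
0.113 [ 0.65122638 -0.05386228  0.113     ] [ 0.65288877 -0.05283538  0.113     ]
0.118 [ 0.65136836 -0.05378122  0.118     ] [ 0.6537773  -0.05259268  0.118     ]
```

View pics/w2c.png

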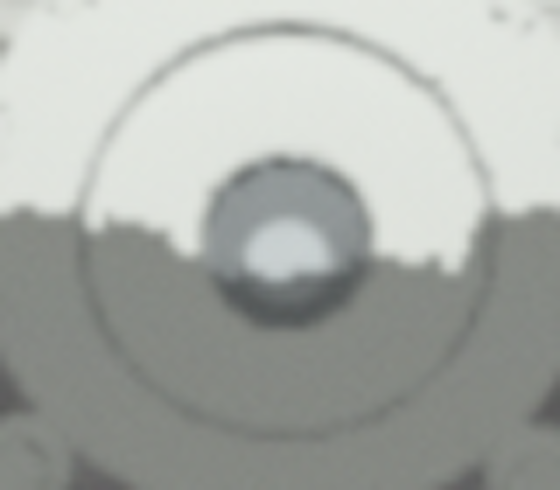

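Nose and head centre at crop (288,247), i.e. pixel (321.1,175). The hub is 59 px wide, so the hub top is at about 0.099 and the shoulder at about 0.073. Next I move above the hub.

```bash
python3 -m inch '{"travel":[[26,0,10],[0,0,20],[0,0,20],[0,0,20],[0,0,15],[0,0,5],[0,0,2],[0,0,2],[0,0,0],[0,0,0]],"turn":[[0,0,0],[0,0,0],[0,0,0],[0,0,0],[0,0,0],[0,0,0],[0,0,0],[0,0,0],[0,0,0],[0,0,0]],"gripper":[0.35,0.35,0.35,0.35,0.35,0.35,0.35,0.35,0.35,0.35]}'
python3 -c "
from h import *
plan([.651,-.054,.1],15)"
```

```text
time: 3.7
tcp_pos: [0.6527, -0.0521, 0.1072]
ee_rot: [3.114, 0.415, 0.001]
force: [0.1, -0.9, -0.5]
finger_gap: 0.0319
grasp_force: 0.0
t 3.7 tcp [ 0.6527 -0.0521  0.1072] F [ 0.1 -0.9 -0.5] turn [ 0.02 -0.04  0.17] travel [-2.1  1.4  7.2]
```

```bash
python3 -m inch '{"travel":[[-2,1.4,1],[0,0,1],[0,0,1],[0,0,1],[0,0,1],[0,0,1],[0,0,1],[0,0,1]],"turn":[[0,0,0],[0,0,0],[0,0,0],[0,0,0],[0,0,0],[0,0,0],[0,0,0],[0,0,0]],"gripper":[0.35,0.35,0.35,0.35,0.35,0.35,0.35,0.35]}'
```

```text
time: 4.7
tcp_pos: [0.6509, -0.0539, 0.0997]
ee_rot: [3.114, 0.415, 0.0]
force: [-2.4, -0.0, 7.2]
finger_gap: 0.0323
grasp_force: 3.6
```

```bash
python3 -m inch '{"travel":[[0,0,1],[0,0,1],[0,0,1]],"turn":[[0,0,0],[0,0,0],[0,0,0]],"gripper":[0.35,0.35,0.35]}'
python3 -m inch '{"travel":[[0,0,1],[0,0,1]],"turn":[[0,0,0],[0,0,0]],"gripper":[0.35,0.35]}'
```

```text
time: 5.08
tcp_pos: [0.6509, -0.0539, 0.0969]
ee_rot: [3.114, 0.415, 0.0]
force: [-3.3, -0.4, 6.8]
finger_gap: 0.0323
grasp_force: 3.6
time: 5.32
tcp_pos: [0.651, -0.0539, 0.0957]
ee_rot: [3.113, 0.415, 0.0]
force: [-6.4, 0.2, 17.7]
finger_gap: 0.0322
grasp_force: 8.5
```

```bash
python3 -m inch '{"travel":[[0,0,0.4],[0,0,0]],"turn":[[0,0,0],[0,0,0]],"gripper":[0.35,0.35]}'
```

```text
time: 5.58
tcp_pos: [0.651, -0.0539, 0.0957]
ee_rot: [3.113, 0.415, 0.001]
force: [-5.6, 0.2, 14.9]
finger_gap: 0.0319
grasp_force: 7.4
```

Seated: position unchanged at 0.0957 while the force holds at 15 N. The hub top is at TCP z ≈ 0.0957, so the clip centre needs to be at about 0.0987. Rising and going to view the clip.

```bash
python3 -m inch '{"travel":[[0,0,-4],[0,0,-20],[0,0,-40],[0,0,-40],[0,0,0]],"turn":[[0,0,0],[0,0,0],[0,0,0],[0,0,0],[0,0,0]],"gripper":[0.35,0.35,0.35,0.5,0.5]}'
python3 -c "
from h import *
plan([.385,.095,.17],5)"
```

```text
time: 6.2
tcp_pos: [0.6539, -0.0534, 0.2026]
ee_rot: [3.113, 0.415, 0.013]
force: [-0.6, 0.6, -0.1]
finger_gap: 0.0449
grasp_force: 0.0
t 6.2 tcp [ 0.6539 -0.0534  0.2026] F [-0.6  0.6 -0.1] turn [ 0.11 -0.47 10.18] travel [-254.9 -171.3   32.6]
```

```bash
python3 -m inch '{"travel":[[0,0,0],[-42,-28,5],[-42,-28,5],[-42,-28,5],[-42,-28,5],[-42,-29,6],[-43,-29,6],[0,0,0],[0,0,0]],"turn":[[0.1,-0.5,10.2],[0,0,0],[0,0,0],[0,0,0],[0,0,0],[0,0,0],[0,0,0],[0,0,0],[0,0,0]],"gripper":[0.5,0.5,0.5,0.5,0.5,0.5,0.5,0.5,0.5]}'
python3 - <<'E'
from h import *
i=camera_info("wrist");im=camera("wrist");cv2.imwrite("pics/w3.png",im[:,:,::-1]);np.save("w3.npy",i,allow_pickle=True)
print(manip.observe()["tcp_pos"]);u,v=map(int,proj("wrist",[.465,.11,.01],i));print(u,v)
x0,y0=u-80,v-60
cv2.imwrite("pics/w3c.png",cv2.resize(im[y0:y0+120,x0:x0+160,::-1],None,fx=5,fy=5,interpolation=cv2.INTER_CUBIC));print(x0,y0)
E
```

```text
time: 7.32
tcp_pos: [0.3844, 0.0933, 0.168]
ee_rot: [-3.138, -0.137, 0.012]
force: [0.5, 0.2, 0.6]
finger_gap: 0.0454
grasp_force: 0.0
[0.38491611 0.09318442 0.16809545]
311 107
231 47
```

View pics/w3c.png

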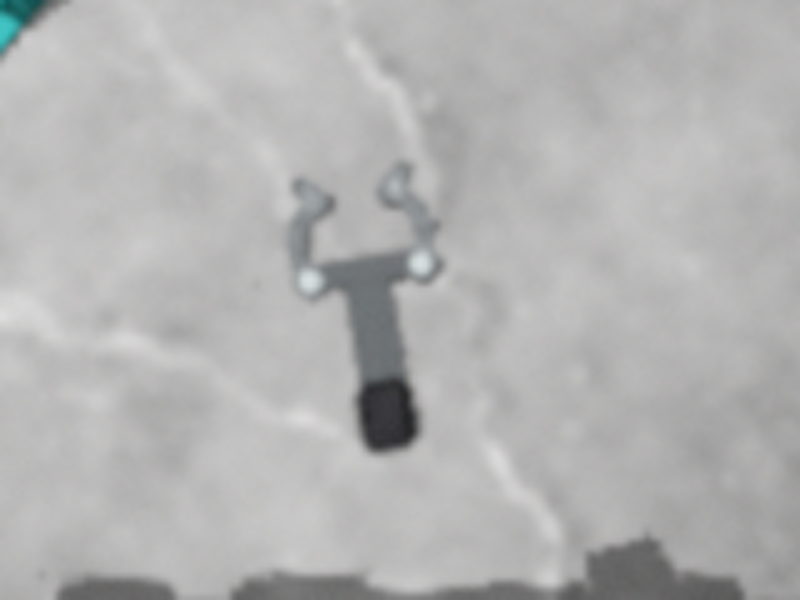

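The clip is clearly seen: tab top at crop (388,413), pivots at (311,281) and (422,264), jaw tips at (312,195) and (395,180).

```bash
python3 - <<'E'
from h import *
i=np.load("w3.npy",allow_pickle=True).item()
g=lambda x,y,z:onplane("wrist",231+x/5-.4,47+y/5-.4,z,i)[:2]
b1,b2=g(311,281,.0055),g(422,264,.0055);t=g(388,413,.024);j=(g(312,195,.0045)+g(395,180,.0045))/2
sh=g(383,375,.0045)
d=b1-b2;m=(b1+b2)/2
print("tab",t,"bolts",m,np.linalg.norm(d)*1e3,"jaw",j,"lens",np.linalg.norm(m-t)*1e3,np.linalg.norm(j-t)*1e3)
print("yaw",[np.degrees(np.arctan2(v[1],v[0])) for v in ((-d[1],d[0]),(d[1],-d[0]),m-t,j-t,m-sh)])
plan([*t,.06],14)
E
```

```text
tab [0.44360878 0.11058291] bolts [0.47130065 0.11798811] 22.79098897292024 jaw [0.48874568 0.12215207] lens 28.66490200390356 46.59597330302692
yaw [np.float64(-166.82883312148172), np.float64(13.171166878518301), np.float64(14.971386575231955), np.float64(14.37614475753085), np.float64(13.679472212863688)]
t 7.38 tcp [0.3849 0.0932 0.1681] F [-0.7  0.1 -0.2] turn [-0.1   0.43 -9.07] travel [ 61.2  -2.7 108.1]
```

```bash
python3 -m inch '{"travel":[[0,0,0],[31,-1.3,30],[30,-1.4,30],[0,0,30],[0,0,20],[0,0,20],[0,0,0],[0,0,0]],"turn":[[-0.1,0.4,-9],[0,0,0],[0,0,0],[0,0,0],[0,0,0],[0,0,0],[0,0,0],[0,0,0]],"gripper":[0.4,0.4,0.4,0.4,0.4,0.4,0.4,0.4]}'
python3 -c "
from h import *
plan([.4436,.1106,.004],14)"
```

```text
time: 8.38
tcp_pos: [0.443, 0.1108, 0.0379]
ee_rot: [-3.118, -0.381, 0.002]
force: [-0.1, -0.5, 1.1]
finger_gap: 0.0368
grasp_force: 0.0
t 8.38 tcp [0.443  0.1108 0.0379] F [-0.1 -0.5  1.1] turn [-0.02  0.07 -0.07] travel [ 0.6  0.3 33.9]
```

```bash
python3 -m inch '{"travel":[[0.6,0.3,15],[0,0,10],[0,0,6],[0,0,2.5],[0,0,0],[0,0,0],[0,0,0],[0,0,0],[0,0,0],[0,0,0]],"turn":[[0,0,0],[0,0,0],[0,0,0],[0,0,0],[0,0,0],[0,0,0],[0,0,0],[0,0,0],[0,0,0],[0,0,0]],"gripper":[0.4,0.4,0.4,0.4,0.4,0,0,0,0,0]}' 35
```

```text
time: 9.62
tcp_pos: [0.4428, 0.1106, 0.0043]
ee_rot: [3.118, 0.382, -0.002]
force: [-1.1, 0.3, 2.5]
finger_gap: 0.0096
grasp_force: 35.0
```

Tab gripped: gap 9.6 mm, TCP 2.05 mm above the clip centre. Lift, turn to heading -25°, and go to the pre-insert position.

```bash
python3 -m inch '{"travel":[[0,0,-10],[0,0,-40],[0,0,-50],[0,0,-50],[0,0,0],[0,0,0],[0,0,0],[0,0,0],[0,0,0]],"turn":[[0,0,0],[0,0,0],[0,0,0],[0,0,0],[0,0,9.75],[0,0,9.75],[0,0,9.75],[0,0,9.75],[0,0,0]],"gripper":[0,0,0,0,0,0,0,0,0]}'
python3 -c "
from h import *
plan([.573,-.0177,.12],-25)"
```

```text
time: 10.75
tcp_pos: [0.4428, 0.1108, 0.1545]
ee_rot: [3.067, -0.678, -0.002]
force: [0.3, 0.2, -0.3]
finger_gap: 0.0098
grasp_force: 35.0
t 10.75 tcp [0.4428 0.1108 0.1545] F [ 0.3  0.2 -0.3] turn [0.06 0.06 0.08] travel [172.3  61.4  34.5]
```

```bash
python3 -m inch '{"travel":[[43,15,0],[43,15,0],[43,15,4],[43,16,15],[0,0,15],[0,0,0],[0,0,0]],"turn":[[0,0,0],[0,0,0],[0,0,0],[0,0,0],[0,0,0],[0,0,0],[0,0,0]],"gripper":[0,0,0,0,0,0,0]}'
python3 - <<'E'
from h import *
i=camera_info("wrist");im=camera("wrist");cv2.imwrite("pics/w4.png",im[:,:,::-1]);np.save("w4.npy",i,allow_pickle=True)
plan([.573,-.0177,.1007],-25)
cv2.imwrite("pics/w4c.png",cv2.resize(im[80:280,190:450,::-1],None,fx=3,fy=3,interpolation=cv2.INTER_CUBIC))
E
```

```text
time: 11.62
tcp_pos: [0.5723, -0.0158, 0.1203]
ee_rot: [3.068, -0.676, -0.003]
force: [0.7, -0.2, -0.7]
finger_gap: 0.0098
grasp_force: 35.0
t 11.68 tcp [ 0.5727 -0.0159  0.1207] F [ 0.9  0.2 -0.7] turn [0.03 0.06 0.14] travel [ 1.   1.5 20. ]
```

View pics/w4c.png

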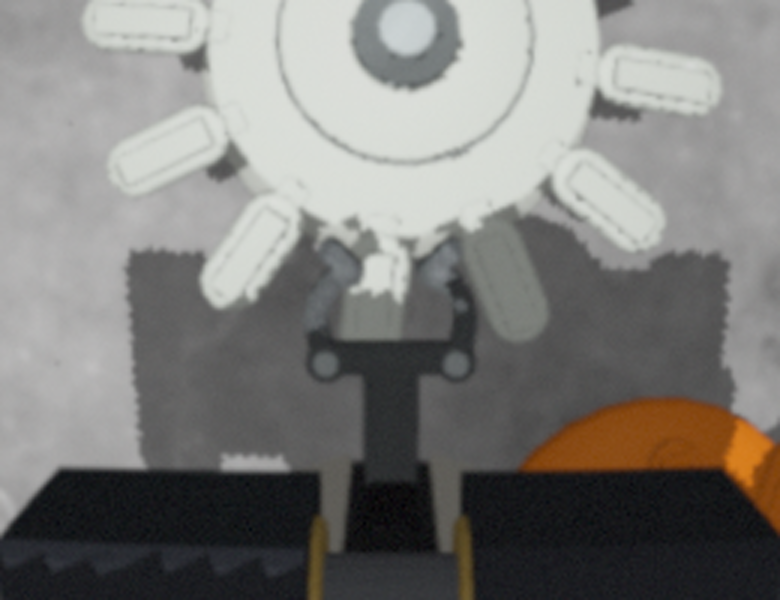

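Clip is held straight: pivots at crop (325,364) and (456,364), jaw tips at about row 245. The seated wheel's nose is at crop (408,28). Computing the offset.

```bash
python3 - <<'E'
from h import *
i=np.load("w4.npy",allow_pickle=True).item()
g=lambda x,y,z:onplane("wrist",190+x/3-.33,80+y/3-.33,z,i)[:2]
s=manip.observe();p=s["tcp_pos"];zc=p[2]-.00205
Rt=R.from_rotvec(s["ee_rot"])
loc=lambda q:(Rt.inv().apply([q[0]-p[0],q[1]-p[1],0])[:2]*1e3).round(1)
b1,b2=g(325,364,zc+.003),g(456,364,zc+.003)
print("pivots",loc(b1),loc(b2),np.linalg.norm(b1-b2)*1e3)
print("tips",loc(g(335,243,zc+.002)),loc(g(447,243,zc+.002)))
print("nose",loc(g(408,27,.1157)),g(408,27,.1157),"head",loc(g(407,33,.1077)),"axis est",loc(np.array([.651,-.054])))
# level: pivot height from known 22.8 sep on the table measure
E
```

```text
pivots [ 28.8 -12.6] [28.7 10.2] 22.76050501136994
tips [ 49.8 -10.6] [49.8  8.4]
nose [86.7  1.8] [ 0.65063606 -0.0540096 ] head [86.4  1.8] axis est [87.1  1.6]
```

Lateral correction +2.8 mm, about 47 mm forward to home, 20 mm down.

```bash
python3 -m inch '{"travel":[[0,2.8,5],[0,0,10],[0,0,5],[0,0,0],[0,0,0]],"turn":[[0,0,0],[0,0,0.1],[0,0,0],[0,0,0],[0,0,0]],"gripper":[0,0,0,0,0]}'
python3 -c "
from h import *
plan([.6513,-.0550,.1007],-25)"
```

```text
time: 12.3
tcp_pos: [0.5718, -0.0197, 0.1]
ee_rot: [3.066, -0.683, -0.002]
force: [0.1, 0.3, 0.2]
finger_gap: 0.0099
grasp_force: 35.0
t 12.3 tcp [ 0.5718 -0.0197  0.1   ] F [0.1 0.3 0.2] turn [ 0.05  0.08 -0.12] travel [86.9 -1.6 -0.7]
```

```bash
python3 -m inch '{"travel":[[0,-0.9,-0.7],[0,0,0],[5,0,0],[0,0,0],[0,0,0],[0,0,0]],"turn":[[0,0,0],[0,0,0],[0,0,0],[0,0,0],[0,0,0],[0,0,0]],"gripper":[0,0,0,0,0,0]}'
python3 - <<'E'
from h import *
plan([.6513,-.0550,.1007],-25)
i=camera_info("wrist");im=camera("wrist");cv2.imwrite("pics/w5.png",im[:,:,::-1]);np.save("w5.npy",i,allow_pickle=True)
g=cv2.cvtColor(im,cv2.COLOR_RGB2GRAY)
# head: dark blob on the white hub
u,v=map(int,proj("wrist",[.651,-.0545,.11],i));sub=g[v-22:v+22,u-22:u+22]
n,l,st,c=cv2.connectedComponentsWithStats((sub<165).astype(np.uint8));print("head",[(st[k].tolist(),(c[k]+[u-22,v-22]).round(1)) for k in range(1,n) if st[k][4]>60])
# clip: dark outline at pivot row band
for r in range(194,208,3):
    x=np.where(g[r,270:370]<55)[0]+270;print(r,x.min() if len(x) else None,x.max() if len(x) else None,len(x))
cv2.imwrite("pics/w5c.png",cv2.resize(im[80:280,190:450,::-1],None,fx=3,fy=3,interpolation=cv2.INTER_CUBIC))
E
```

```text
time: 13.05
tcp_pos: [0.5765, -0.0212, 0.1006]
ee_rot: [3.066, -0.683, -0.003]
force: [0.2, -0.4, -0.1]
finger_gap: 0.0095
grasp_force: 35.0
t 13.05 tcp [ 0.5765 -0.0212  0.1006] F [ 0.2 -0.4 -0.1] turn [ 0.06  0.09 -0.12] travel [82.1 -1.  -0.1]
head [([2, 5, 41, 39, 915], array([318.9, 100.4]))]
194 293 346 53
197 293 346 39
200 304 336 33
203 304 336 33
206 312 328 17
```

```bash
python3 - <<'E'
from h import *
i=np.load("w5.npy",allow_pickle=True).item()
g=cv2.cvtColor(cv2.imread("pics/w5.png"),cv2.COLOR_BGR2GRAY)
u,v=proj("wrist",[.651,-.0545,.111],i);print(u,v)
for r in range(int(v)-16,int(v)+20,4):print(r,g[r,296:346:2])
c=cv2.HoughCircles(cv2.resize(g[60:150,270:370],None,fx=4,fy=4,interpolation=cv2.INTER_CUBIC),cv2.HOUGH_GRADIENT,1,20,param1=80,param2=15,minRadius=12,maxRadius=140)
print((c[0][:8]/4+[270,60,0]).round(1) if c is not None else None)
E
```

```text
319.28125605512463 97.40787275648921
81 [219 218 219 219 218 219 208 176 158 153 147 145 141 145 157 177 202 215
 218 218 218 218 218 217 217]
85 [219 220 219 215 188 148 138 138 139 139 138 138 139 140 139 138 136 135
 166 211 219 219 218 218 217]
89 [218 219 205 152 137 137 138 140 156 186 197 200 199 189 168 141 134 132
 130 136 188 218 219 219 218]
93 [219 209 158 134 135 136 150 192 203 204 205 206 206 206 204 197 163 133
 127 129 133 181 218 218 218]
97 [218 178 134 134 134 138 180 204 205 206 207 207 206 204 203 204 188 130
 126 127 130 166 215 219 219]
101 [218 182 136 133 132 134 165 203 208 208 207 206 205 204 204 200 173 106
 118 127 127 125 198 219 218]
105 [219 205 147 134 133 132 134 155 196 205 205 205 204 202 194 164 127 122
 126 125 124 141 197 216 218]
109 [219 218 184 131 129 129 129 129 114 114 144 151 142 127 108 115 123 124
 125 121 125 183 217 219 218]
113 [219 219 218 201 143 125 123 124 122 121 120 121 120 120 122 123 122 120
 121 182 215 219 219 218 218]
[[319.1 100.4  20.3]
 [304.9 105.1  34. ]
 [317.9  94.1  14.6]
 [313.4  97.9  15.1]
 [324.6  96.9  13.9]
 [319.4 107.1  19. ]
 [323.9 102.6  15.8]
 [314.6 103.1  15.1]]
```

The head centre (319.0) and clip centre (319.7) are in the same column, so lateral alignment is good. Advancing gently.

```bash
python3 -m inch '{"travel":[[5,0,0],[5,0,0],[5,0,0],[5,0,0],[4,0,0],[0,0,0],[0,0,0]],"turn":[[0,0,0],[0,0,0],[0,0,0],[0,0,0],[0,0,0],[0,0,0],[0,0,0]],"gripper":[0,0,0,0,0,0,0]}'
python3 -c "
from h import *
plan([.6513,-.0550,.1007],-25)"
```

```text
time: 13.98
tcp_pos: [0.5982, -0.0313, 0.1005]
ee_rot: [3.066, -0.683, -0.003]
force: [0.4, 0.1, -0.4]
finger_gap: 0.0097
grasp_force: 35.0
t 13.97 tcp [ 0.5982 -0.0313  0.1005] F [ 0.4  0.1 -0.4] turn [ 0.06  0.1  -0.12] travel [58.2 -0.9 -0.2]
```

```bash
python3 -m inch '{"travel":[[1,0,0],[1,0,0],[1,0,0],[1,0,0],[1,0,0],[1,0,0]],"turn":[[0,0,0],[0,0,0],[0,0,0],[0,0,0],[0,0,0],[0,0,0]],"gripper":[0,0,0,0,0,0]}'
python3 -m inch '{"travel":[[1,0,0],[1,0,0],[1,0,0]],"turn":[[0,0,0],[0,0,0],[0,0,0]],"gripper":[0,0,0]}'
python3 -m inch '{"travel":[[1,0,0],[1,0,0]],"turn":[[0,0,0],[0,0,0]],"gripper":[0,0]}'
```

```text
time: 14.72
tcp_pos: [0.6037, -0.0337, 0.1005]
ee_rot: [3.066, -0.683, -0.003]
force: [-0.7, 0.8, -0.5]
finger_gap: 0.0096
grasp_force: 35.0
time: 15.1
tcp_pos: [0.6046, -0.034, 0.0999]
ee_rot: [3.066, -0.682, -0.009]
force: [-6.1, 4.6, 2.3]
finger_gap: 0.0098
grasp_force: 35.0
time: 15.35
tcp_pos: [0.6059, -0.0346, 0.0999]
ee_rot: [3.066, -0.681, -0.01]
force: [-6.8, 3.6, 2.3]
finger_gap: 0.0096
grasp_force: 35.0
```

```bash
python3 -m inch '{"travel":[[1,0,-0.3],[1,0,0]],"turn":[[0,0,0],[0,0,0]],"gripper":[0,0]}'
python3 -m inch '{"travel":[[1,0,0],[1,0,0]],"turn":[[0,0,0],[0,0,0]],"gripper":[0,0]}'
python3 -m inch '{"travel":[[1,0,0],[1,0,0]],"turn":[[0,0,0],[0,0,0]],"gripper":[0,0]}'
```

```text
time: 15.6
tcp_pos: [0.6084, -0.0359, 0.1002]
ee_rot: [3.066, -0.682, -0.008]
force: [-3.1, 3.7, -1.0]
finger_gap: 0.0095
grasp_force: 35.0
time: 15.85
tcp_pos: [0.6138, -0.0386, 0.1014]
ee_rot: [3.066, -0.684, 0.003]
force: [2.2, -1.1, -3.0]
finger_gap: 0.0096
grasp_force: 35.0
time: 16.1
tcp_pos: [0.6146, -0.0389, 0.1013]
ee_rot: [3.066, -0.684, -0.0]
force: [2.1, 1.5, -0.2]
finger_gap: 0.0098
grasp_force: 35.0
```

```bash
python3 -m inch '{"travel":[[1,0,0],[0,0,0]],"turn":[[0,0,0],[0,0,0]],"gripper":[0,0]}'
python3 -m inch '{"travel":[[1,0,0],[0,0,0]],"turn":[[0,0,0],[0,0,0]],"gripper":[0,0]}'
```

```text
time: 16.35
tcp_pos: [0.6147, -0.0389, 0.101]
ee_rot: [3.066, -0.683, -0.002]
force: [1.7, 1.2, 0.4]
finger_gap: 0.0096
grasp_force: 35.0
time: 16.6
tcp_pos: [0.6149, -0.0389, 0.1007]
ee_rot: [3.066, -0.682, -0.005]
force: [-0.8, 1.8, 0.2]
finger_gap: 0.0098
grasp_force: 35.0
```

```bash
python3 -m inch '{"travel":[[1.5,0,0],[0,0,0]],"turn":[[0,0,0],[0,0,0]],"gripper":[0,0]}'
python3 -m inch '{"travel":[[-1.5,0,0],[0,0,0],[0,0,0],[0,0,0],[0,0,0]],"turn":[[0,0,0],[0,0,0],[0,0,0],[0,0,0],[0,0,0]],"gripper":[0,0,0.35,0.35,0.35]}'
```

```text
time: 16.85
tcp_pos: [0.615, -0.039, 0.1001]
ee_rot: [3.066, -0.682, -0.009]
force: [-3.9, 3.3, 1.2]
finger_gap: 0.0095
grasp_force: 35.0
time: 17.48
tcp_pos: [0.6161, -0.0402, 0.1012]
ee_rot: [3.065, -0.684, -0.001]
force: [-0.2, 0.4, 0.1]
finger_gap: 0.031
grasp_force: 0.0
```

Hard stop confirmed at home and the fingers are open. Now I lift straight up, back off and look.

```bash
python3 -m inch '{"travel":[[0,0,-10],[0,0,-20],[0,0,-30],[-20,0,-30],[-20,0,-5],[0,0,0],[0,0,0],[0,0,0]],"turn":[[0,0,0],[0,0,0],[0,0,0],[0,0,0],[0,0,0],[0,0,0],[0,0,0],[0,0,0]],"gripper":[0.35,0.35,0.35,0.35,0.35,0.35,0.35,0.35]}'
python3 - <<'E'
from h import *
i=camera_info("wrist");im=camera("wrist")
u,v=map(int,proj("wrist",[.64,-.05,.1],i));print(u,v)
y0=max(v-50,0)
cv2.imwrite("pics/w6c.png",cv2.resize(im[y0:y0+100,u-65:u+65,::-1],None,fx=6,fy=6,interpolation=cv2.INTER_CUBIC))
E
```

```text
time: 18.48
tcp_pos: [0.5799, -0.023, 0.1957]
ee_rot: [3.065, -0.684, -0.003]
force: [-0.6, -0.1, 0.4]
finger_gap: 0.0324
grasp_force: 0.0
319 125
```

View pics/w6c.png

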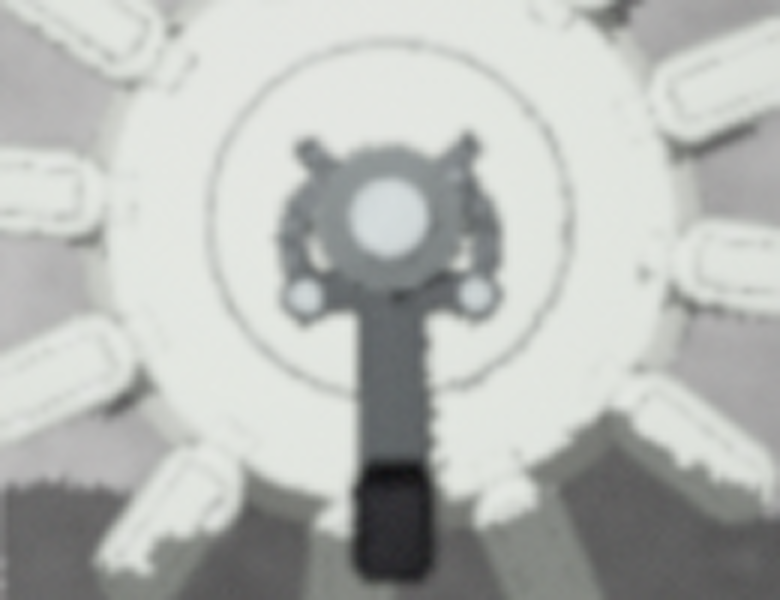

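The clip sits home in the groove, symmetric about the spindle at crop (390,217). Its jaws are past the head and the tab points straight back at (393,520). Handing in.

```bash
python3 -c "
from workcell import manip
print(manip.job_done())"
```

```text
the job is handed in; nothing more can be done
None
```

I pressed the wheel onto its seat, snapped the clip home in the groove, let it go and handed the job in at about 18.5 s; the last picture shows the clip home, and the hand-in returned no verdict.

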